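Unload the slide carrier from the reader and park it against the backstop

ROBOT

A 7-joint arm with a two-finger parallel gripper is mounted at the origin on a cart in front of the work surface, level with it; the furniture and walls round the work are solid. World frame = base frame: x ahead of the robot, y to its left, z up, the work surface at z = 0. Lengths are in m, angles in rad, forces in N, time in s.
With the tool pointing down it reaches from about 0.425 to 0.875 m from the base axis. Payload 8.4 kg.
Tool frame: the origin (TCP) lies between the finger pads, 19 mm behind the fingertips; this is the grasp point; z points along the fingers, y is the line along which they close (so a half turn about z gives the same grasp; the last joint's range is limited). The gripper opens to 87 mm and grips with 3 to 60 N. Pads are 19 mm wide; open, the fingers measure 117 mm over their backs; the gripper's body (75 mm by 190 mm) begins 51 mm behind the grasp point.
Start: joints at [-0.099, 0.333, 0.04, 1.465, -0.013, 1.343, -0.059], TCP at [0.65, -0, 0.241] pointing down, gripper open.
Joint ranges: [-2.58, 2.58], [-0.38, 2.09], [-1.3, 1.39], [0.25, 2.4], [-1.5, 4.64], [0.08, 2.09], [-2.65, 2.65]. Speed limits (rad/s): [2.22, 2.22, 2.79, 2.79, 3.14, 3.14, 3.14].

INTERFACE

Orientations are given as a unit quaternion [w, x, y, z].
In Python, from bench import arm gives the robot as it stands. Calls block until the motion is done:
- arm.move_pose(position, orientation): joint-space move of the TCP to a pose.
- arm.servo_line(position, attitude=None, v=0.15): straight line of the TCP; attitude=None keeps the orientation; v is the mean speed in m/s.
- arm.set_joints(angles): joint-space move.
- arm.gripper_to(opening): opening from 0.0 (shut) to 1.0 (fully open); the grip force is fixed at half the most; returns when the fingers have stopped.
- arm.pause(seconds).
- arm.ik(position, orientation): joint angles nearest the present ones, or None.
- arm.state(): the state.
- arm.get_image(name): name is "scene" or "side" or "wrist"; returns the picture (400x640x3 uint8, red, green, blue); there is no depth.
- arm.camera_model(name): a dict with "fx", "fy", "cx", "cy" (pixels), "distortion" ([k1, k2, p1, p2, k3] as OpenCV has them; the pictures are not rectified), "rvec" (rotation vector, rad) and "tvec" (3), from world to camera coordinates, as OpenCV has them. Camera axes: x right, y down, z forward; pixel columns grow to the right and rows downward; lengths in m; the calibration is good to about 2 mm. A picture is of the moment at which its call begins: read the wrist's pose just before it. camera_model takes no time and is no camera call; for the wrist camera it gives the pose at the moment of the call.
A pose or a line that the arm cannot do raises arm.PlanningError and nothing moves.
- arm.hand_in(): hands the job in; it is judged then, once.
The state is a dict: "time_s": time; "joint_positions": joint angles; "joint_velocities": joint speeds; "tau": joint torques, N m; "tool_pos": TCP position; "orientation": TCP orientation; "wrist_force": force on the tool from outside, world axes, zero at the start; "wrist_torque": the same for the moment, N m; "finger_gap": opening from 0.0 (shut) to 1.0 (fully open); "grasp_force": force on a finger pad.
Only numpy, scipy, OpenCV 4.12 (cv2) and the standard library are available. Lean on these libraries where they do the work, as an engineer would, in place of code of your own. Each camera call takes 0.05 s, during which the arm holds its last target. There are 200 camera calls.

TASK

Unload the blue slide carrier: draw it forward by its orange tab from under the reader's lips and hood, then lift it clear, keeping it level, and lay it in the parking bay with the orange tab at the open end towards you. Slide it gently up the bay until it rests flat against the dark backstop, without shifting the backstop, and leave everything else where it stands.

Things in the scene. Friction and masses are not known exactly. Their poses are not given: they have to be found in the camera images.
- reader: White slide reader, fixed; open front faces its own -x (the robot), z up. Origin: on the worktop under the centre of the fully loaded carrier. Base plate 5 mm thick, 170 mm wide, x -150 to +75 mm. Upright cheeks (y +-85 to +-101) run back from x = -15 mm; back wall at x = +63 mm.
- reader_lip (a point): Front end of the two side lips, on the middle line (reader x = -15 mm), at the height of their underside, 13.5 mm above the worktop (top 17.5). Lips run back 80 mm; inner edges at y +-41.5 mm, guides under them at y +-51.5. They overhang the carrier's sides with 2.5 mm air: it cannot rise until its rear edge is in front of this point.
- reader_visor (a point): Middle of the lower front edge of the reading head (hood): reader x = -31 mm, 140 mm above the worktop. The head runs 114 mm back, y +-103 mm, top at 182 mm. It juts out over the carrier's tab: a tool pointing straight down is blocked; one leaning out to the front, tilted some 30 degrees (fingers down and into the reader), can pinch the tab.
- carrier: Loose blue slide carrier, plate 110 (x) x 96 (y) x 6 mm with two glass slides, 0.2 to 0.42 kg; origin at the centre of its underside, z up. Starts in the reader under the lips, axes along the reader's, origin up to 8 mm forward of the reader's and 5 mm above the worktop; slides forward freely (friction only, no latch). In the bay its axes go along the bay's.
- carrier_tab (a point): Middle of the orange front tab of the carrier, for drawing: 28 (x) x 10 (y) mm upright, from 6 to 52 mm above the carrier's underside; this point at carrier x = -41, z = 31 mm. Pinch across y.
- carrier_rib (a point): Middle of the bare steel rib of the carrier, for lifting, near the centre of mass: 28 (x) x 10 (y) mm upright, from 6 to 52 mm above the carrier's underside; this point at carrier x = 0, z = 31 mm. Pinch across y.
- bay: Parking bay, fixed. Origin on the worktop on the middle line of the lane, z up. Grey floor 5 mm thick, 135 mm wide, x -185 to +50 mm; aluminium side walls x -170 to +50 mm, inner faces at y +-51.5 mm, tops 17 mm above the worktop. Open above and at the -x end, which faces the robot. The backstop stands across it towards +x.
- bay_stop_zone (a point): The foremost place the backstop's front face can have: bay x = -20 mm, on the bay floor. The dark backstop bar (20 mm thick, top 35.5 mm above the worktop, two black thumb screws to 48 mm) is clamped somewhere from here to 40 mm farther back (+x), not reported: feel for it. Its clamp holds about 18 N and slips if pushed harder.
- petri: Bystander, loose: clear petri dish, 61 mm across, 15 mm tall; origin under its centre.
- marker: Bystander, loose: red-capped white marker pen lying flat, 126 x 16 mm; origin under its centre.
- bottle_green: Bystander, loose: dropper bottle with green cap, 26 mm across, 75 mm tall; origin under its centre.
- stapler: Bystander, loose: red stapler, 32 x 131 x 44 mm tall; origin under its centre.
- timer: Bystander, loose: white bench timer, 37 x 68 x 64 mm tall; origin under its centre.
Things that resemble listed ones, but are neither listed nor needed, are in the scene too. There is more than one size of the carrier; the one meant has the size given above.

How it is judged:
By the outcome, as a careful person would: the job done as asked, in the order asked, and still so for the second after the job is handed in, with the robot touching nothing.
It also fails if it takes over 54 s, if anything falls off the work surface, if the arm or the gripper's body presses on something with over 40 N, if the wrist force passes 120 N, or if a joint passes its speed limit or range.

## Working session

There is one attempt and no reset: what is moved stays moved. The work goes in short steps, each a Python script; the robot and the scene stay as the last script left them, time stands still between calls to the robot, and variables do not carry over. Pictures are saved under pics/ and viewed, at most 13 in all, crops included, and the job is handed in when it is done.

```bash
mkdir -p pics; ls; python3 - <<'E'
from bench import arm
import cv2,numpy as np
s=arm.state();print(s)
for n in("scene","side","wrist"):
    m=arm.camera_model(n);print(n,m);im=arm.get_image(n);cv2.imwrite(f"pics/{n}0.png",im[:,:,::-1]);np.savez(f"{n}0.npz",im=im,**{k:np.array(v) for k,v in m.items()})
E
```

```text
pics
{'time_s': 0.0, 'joint_positions': array([-0.09918547,  0.33386807,  0.0398866 ,  1.46627015, -0.01339304,
        1.34329316, -0.05849351]), 'joint_velocities': array([-0.00188974,  0.00255827,  0.00127503, -0.0008422 , -0.00045505,
        0.00031353, -0.00046675]), 'tau': array([ 1.06989024e-03, -6.56351209e+01,  1.33598529e+00, -4.03798449e+01,
       -5.97442500e-02,  4.47441044e-02,  1.62792835e-04]), 'tool_pos': array([ 6.49563419e-01, -4.71342544e-05,  2.40387663e-01]), 'orientation': array([-5.13348031e-04,  7.07119207e-01,  7.07093918e-01, -5.95696766e-04]), 'wrist_force': array([ 0.02212547, -0.41391241,  0.49111515]), 'wrist_torque': array([ 0.03106494,  0.00684217, -0.00204777]), 'grasp_force': 0.0, 'finger_gap': 1.0018777192287844}
scene {'fx': 452.08750739568995, 'fy': 452.08750739568995, 'cx': 318.8075741060914, 'cy': 189.72616535642413, 'distortion': array([0.01571435, 0.        , 0.        , 0.        , 0.        ]), 'rvec': array([ 2.36240392, -0.71010063,  0.24811434]), 'tvec': array([-0.47082203,  0.33174109,  1.53318776])}
side {'fx': 368.4652312451649, 'fy': 368.4652312451649, 'cx': 312.86967968734353, 'cy': 202.90408910879108, 'distortion': array([-0.08259655,  0.        ,  0.        ,  0.        ,  0.        ]), 'rvec': array([ 0.07926465, -2.6931696 ,  1.51161239]), 'tvec': array([0.57837077, 0.10882854, 1.3275766 ])}
wrist {'fx': 298.8760613880957, 'fy': 298.8760613880957, 'cx': 317.3383872359372, 'cy': 197.6182358274854, 'distortion': array([-0.0478804,  0.       ,  0.       ,  0.       ,  0.       ]), 'rvec': array([-2.86643502e+00,  1.30494743e-04,  1.05214370e-03]), 'tvec': array([-0.64937843, -0.03310734,  0.38992884])}
```

View pics/scene0.png

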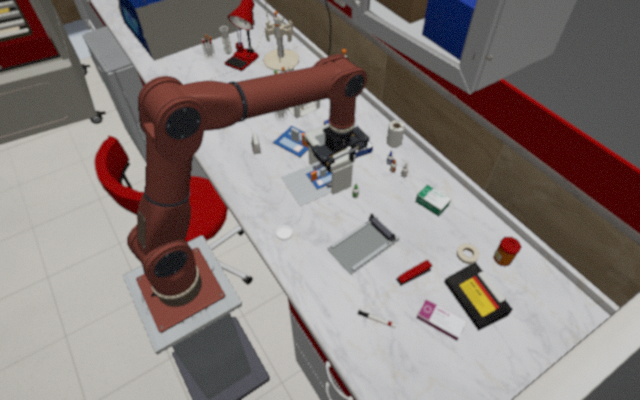

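View pics/side0.png

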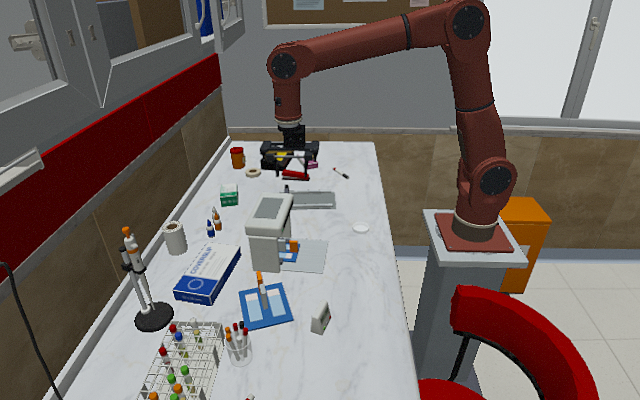

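View pics/wrist0.png

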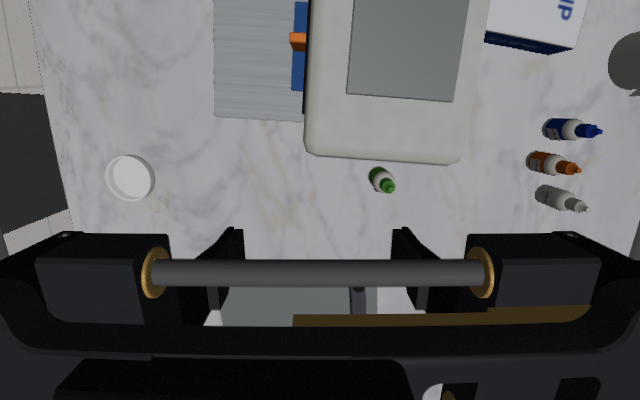

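The scene picture shows the reader at about (320,165), the bay at (363,245) with its backstop at (382,227), the petri at (284,233), the green bottle at (355,190) and the stapler at (414,272). The side picture shows the reader at (270,230), the tab at (292,247) and a larger decoy carrier at (265,305). In the wrist picture the loaded tab is at (297,41) and the base plate's front-right corner at (214,115).

```bash
cat >h.py <<'E'
import numpy as np,cv2
from scipy.spatial.transform import Rotation as Ro
def load(f):
    d=np.load(f); return d['im'],{k:d[k] for k in d.files if k!='im'}
def K(m): return np.array([[m['fx'],0,m['cx']],[0,m['fy'],m['cy']],[0,0,1.]],float)
def ray(m,uv):
    p=cv2.undistortPoints(np.array(uv,float).reshape(-1,1,2),K(m),np.array(m['distortion'],float)).reshape(-1,2)
    R=cv2.Rodrigues(np.array(m['rvec'],float))[0]
    return -R.T@np.array(m['tvec'],float),np.c_[p,np.ones(len(p))]@R
def plane(m,uv,z):
    o,d=ray(m,uv); return o+d*((z-o[2])/d[:,2])[:,None]
def tri(ms,uvs):
    A=np.zeros((3,3));b=np.zeros(3);L=[]
    for m,u in zip(ms,uvs):
        o,d=ray(m,u);d=d[0]/np.linalg.norm(d[0]);P=np.eye(3)-np.outer(d,d);A+=P;b+=P@o;L.append((o,P))
    x=np.linalg.solve(A,b);return x,[np.linalg.norm(P@(x-o)) for o,P in L]
def proj(m,X):
    return cv2.projectPoints(np.array(X,float).reshape(-1,1,3),np.array(m['rvec'],float),np.array(m['tvec'],float),K(m),np.array(m['distortion'],float))[0].reshape(-1,2)
def snap(arm,f,name="wrist"):
    m=arm.camera_model(name);im=arm.get_image(name)
    cv2.imwrite(f"pics/{f}.png",im[:,:,::-1]);np.savez(f+".npz",im=im,**{k:np.array(v) for k,v in m.items()});return im,m
def quat(R):
    q=Ro.from_matrix(R).as_quat();return q[[3,0,1,2]]
def tool(yaw,lean=0):
    """approach z: down, leaning by lean towards +x of frame at yaw; tool y across frame y"""
    c,s=np.cos(lean),np.sin(lean)
    z=np.array([s,0,-c]);y=np.array([0,1.,0]);x=np.cross(y,z)
    return Ro.from_euler('z',yaw).as_matrix()@np.c_[x,y,z]
E
python3 - <<'E'
from h import *
np.set_printoptions(precision=3,suppress=True)
_,w=load('wrist0.npz');_,s=load('scene0.npz');_,d=load('side0.npz')
print('wristcam',ray(w,[[317,197]]))
print('plate',plane(w,[[214,2],[216,115],[302,122]],.005))
print('tab',plane(w,[[297,41]],.05),'hood',plane(w,[[305,150],[313,10],[462,163]],.182))
print('bay',plane(s,[[329,250],[352,271],[397,238],[370,217]],.005))
print('petri,bottle,timer?,stapler,marker',plane(s,[[284,233],[355,193],[255,150],[414,272],[375,318]],.01))
print(tri([s,d],[[[321,180]],[[292,247]]]))
print(Ro.from_quat([.70712,.70709,-.0006,-.0005]).as_matrix(), tool(0))
from bench import arm
for y in(.0,.1,-.1,-.2):
  for x in (.45,.5,.55): print(x,y,arm.ik([x,y,.35],quat(tool(0))) is not None,arm.ik([x,y,.35],quat(tool(np.pi/2))) is not None)
E
```

```text
wristcam (array([0.65 , 0.074, 0.384]), array([[-0.002, -0.27 , -0.963]]))
plate [[0.532 0.198 0.005]
 [0.524 0.073 0.005]
 [0.63  0.064 0.005]]
tab [[0.629 0.146 0.05 ]] hood [[0.641 0.05  0.182]
 [0.647 0.135 0.182]
 [0.749 0.042 0.182]]
bay [[ 0.503 -0.159  0.005]
 [ 0.522 -0.273  0.005]
 [ 0.738 -0.253  0.005]
 [ 0.714 -0.124  0.005]]
petri,bottle,timer?,stapler,marker [[ 0.404 -0.009  0.01 ]
 [ 0.734 -0.001  0.01 ]
 [ 0.518  0.427  0.01 ]
 [ 0.695 -0.395  0.01 ]
 [ 0.481 -0.453  0.01 ]]
(array([0.649, 0.125, 0.015]), [np.float64(0.007212438150891432), np.float64(0.007212438150891354)])
[[ 0.     1.    -0.002]
 [ 1.    -0.    -0.   ]
 [-0.    -0.002 -1.   ]] [[-1.  0.  0.]
 [ 0.  1.  0.]
 [ 0.  0. -1.]]
0.45 0.0 True False
0.5 0.0 True False
0.55 0.0 True False
0.45 0.1 True True
0.5 0.1 True False
0.55 0.1 True False
0.45 -0.1 True False
0.5 -0.1 True False
0.55 -0.1 True False
0.45 -0.2 True False
0.5 -0.2 True False
0.55 -0.2 True True
```

```bash
python3 - <<'E'
from h import *
from bench import arm
q=arm.state()['orientation']
P=dict(B1=[.57,-.29,.32],B2=[.66,-.25,.32],A2=[.58,.08,.32],A1=[.49,.05,.32])
print({k:arm.ik(p,q) is not None for k,p in P.items()})
ims=[]
for k,p in P.items():
    try: arm.move_pose(p,q)
    except arm.PlanningError as e: print(k,e);continue
    im,_=snap(arm,k);ims.append(im[:,:,::-1])
print(arm.state()['time_s'])
cv2.imwrite('pics/B.png',ims[0]);cv2.imwrite('pics/A.png',np.vstack([ims[2][:300],ims[3][:300]]))
cv2.imwrite('pics/Bv.png',np.vstack([ims[0][:300],ims[1][:300]]))
E
```

```text
{'B1': True, 'B2': True, 'A2': True, 'A1': True}
3.7583
```

View pics/Bv.png

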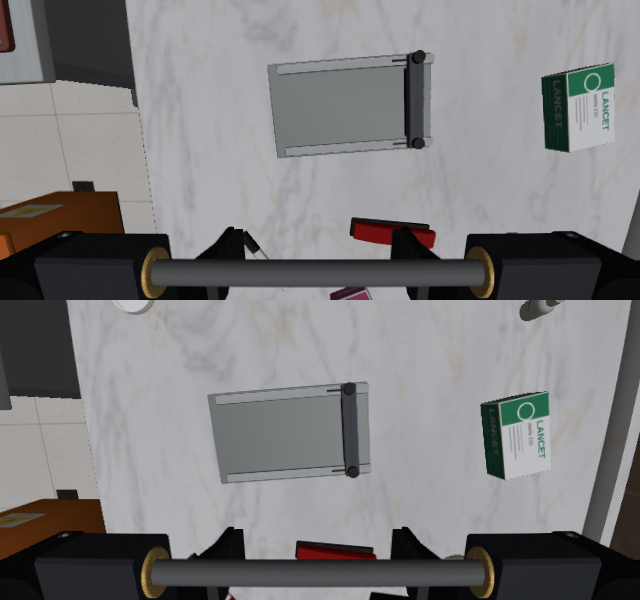

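View pics/A.png

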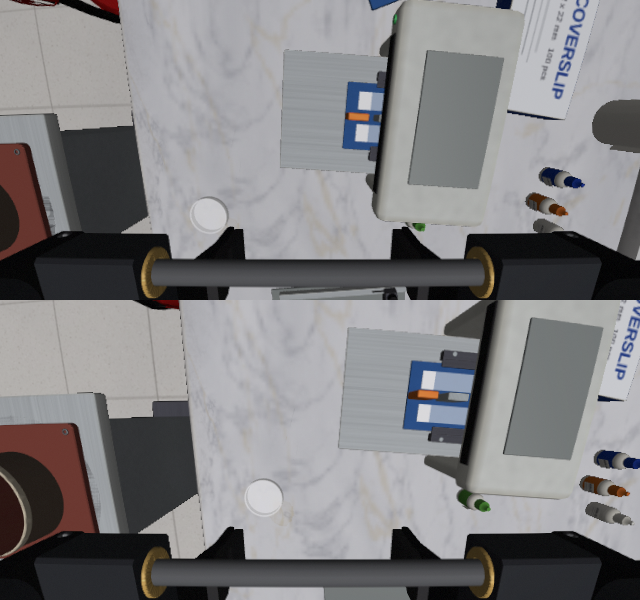

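The B views show the bay floor's front corners near (268,65),(277,158) and (208,395-300),(222,483-300), with the backstop bar at x≈415. The A views show the orange tab at about (357,117) and (425,95), and the carrier's front corners near (347,83),(343,148) and (413,61),(404,129).

```bash
cat >m.py <<'E'
from h import *
np.set_printoptions(precision=4,suppress=True)
def big(mask):
    n,l,st,c=cv2.connectedComponentsWithStats(mask.astype(np.uint8));i=1+np.argmax(st[1:,4]);return l==i
def edges(mask):
    """subpixel-ish left edge line & corners from mask polygon"""
    c=max(cv2.findContours(mask.astype(np.uint8),0,cv2.CHAIN_APPROX_NONE)[0],key=cv2.contourArea)
    return c[:,0,:]
def leftline(mask,trim=4):
    ys=np.where(mask.any(1))[0];ys=ys[trim:-trim];xs=np.array([np.where(mask[y])[0].min() for y in ys])-.5
    for _ in range(3):
        p=np.polyfit(ys,xs,1);k=abs(np.polyval(p,ys)-xs)<1.2;
        if k.sum()>10: ys,xs=ys[k],xs[k]
    return p
def side(mask,x0,x1,top):
    xs=np.arange(x0,x1);ys=np.array([np.where(mask[:,x])[0].min()-.5 if top else np.where(mask[:,x])[0].max()+.5 for x in xs])
    for _ in range(3):
        p=np.polyfit(xs,ys,1);k=abs(np.polyval(p,xs)-ys)<1.2;xs,ys=xs[k],ys[k]
    return p
def corner(pl,ps):  # x=a y+b ; y=c x+d
    y=(ps[0]*pl[1]+ps[1])/(1-ps[0]*pl[0]);return [pl[0]*y+pl[1],y]
E
python3 - <<'E'
from m import *
R={}
for k in('A1','A2'):
    im,m=load(k+'.npz');h=cv2.cvtColor(im,cv2.COLOR_RGB2HSV);H,S,V=[h[...,i].astype(int) for i in range(3)]
    win=np.zeros(H.shape,bool);win[50:170,330:480]=1
    o=big((H>5)&(H<22)&(S>140)&(V>60)&win); b=big((H>100)&(H<118)&(S>140)&(V>60)&win)
    bc=edges(b);print(k,'orange bbox',[(np.where(o.any(a))[0].min(),np.where(o.any(a))[0].max()) for a in(0,1)])
    # blue front corners via lines
    x0=np.where(b.any(0))[0].min()
    pl=leftline(b);c=[corner(pl,side(b,x0+8,x0+30,t)) for t in(True,False)]
    # orange top/back corners: right edge
    pr=leftline(o[:,::-1],2);pr=np.array([-pr[0],639-pr[1]]);xs=np.where(o.any(0))[0]
    oc=[corner(pr,side(o,xs.min()+5,xs.max()-3,t)) for t in(True,False)]
    R[k]=(m,c,oc,[np.polyval(pl,np.where(b.any(1))[0].mean()),np.where(b.any(1))[0].mean()]);print(np.array(c+oc))
    print('blue at .011',plane(m,c,.011),'orange back top at .057',plane(m,oc,.057))
for j in(1,2):
    for i in(0,1): print('tri',j,i,*tri([R[k][0] for k in R],[[R[k][j][i]] for k in R]))
for k in('B1','B2'):
    im,m=load(k+'.npz');h=cv2.cvtColor(im,cv2.COLOR_RGB2HSV)
    for p in [(300,110),(240,110),(330,70),(415,100)]: print(p,im[p[1],p[0]],h[p[1],p[0]],end=' ')
    im_=im[40:180,190:450] ;cv2.imwrite(f'pics/c{k}.png',cv2.resize(im_[:,:,::-1],None,fx=3,fy=3))
im,m=load('A1.npz');cv2.imwrite('pics/cA1.png',cv2.resize(im[15:175,320:520,::-1],None,fx=3,fy=3,interpolation=cv2.INTER_NEAREST))
E
```

```text
A1 orange bbox [(np.int64(408), np.int64(438)), (np.int64(90), np.int64(99))]
[[406.4979  99.5372]
 [403.0068 127.8847]
 [437.541   90.102 ]
 [437.7917  98.8747]]
blue at .011 [[0.6201 0.1429 0.011 ]
 [0.6177 0.1024 0.011 ]] orange back top at .057 [[0.6469 0.153  0.057 ]
 [0.6483 0.142  0.057 ]]
A2 orange bbox [(np.int64(347), np.int64(368)), (np.int64(113), np.int64(120))]
[[350.7411  81.4459]
 [344.753  148.5   ]
 [368.5    113.8462]
 [368.5    121.0385]]
blue at .011 [[0.6284 0.1963 0.011 ]
 [0.6218 0.1008 0.011 ]] orange back top at .057 [[0.6479 0.1515 0.057 ]
 [0.6483 0.1422 0.057 ]]
tri 1 0 [0.6161 0.1664 0.054 ] [np.float64(0.026615466816209805), np.float64(0.026615466816209847)]
tri 1 1 [ 0.6227  0.1004 -0.0048] [np.float64(0.0014014446202703025), np.float64(0.001401444620270285)]
tri 2 0 [0.648  0.1523 0.055 ] [np.float64(0.0008760416383721679), np.float64(0.0008760416383722252)]
tri 2 1 [0.6484 0.1421 0.0564] [np.float64(0.0001063146388096246), np.float64(0.00010631463880950966)]
(300, 110) [118 121 121] [ 90   6 121] (240, 110) [171 170 175] [126   7 175] (330, 70) [92 93 92] [60  3 93] (415, 100) [62 61 68] [124  26  68] (300, 110) [120 125 124] [ 84  10 125] (240, 110) [113 117 117] [ 90   9 117] (330, 70) [167 166 171] [126   7 171] (415, 100) [169 168 173] [126   7 173]
```

View pics/cB1.png

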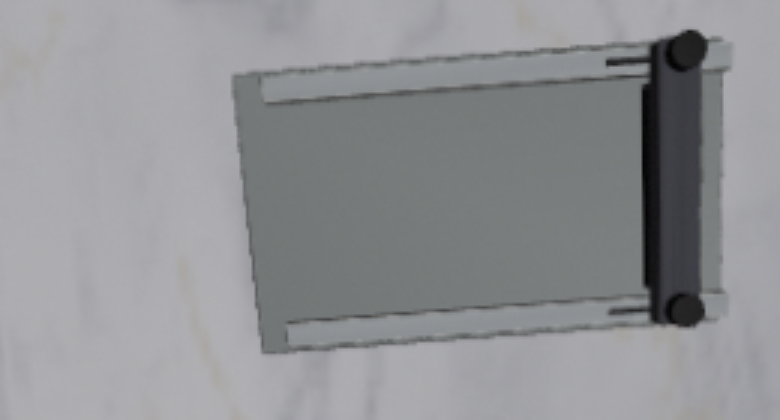

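View pics/cA1.png

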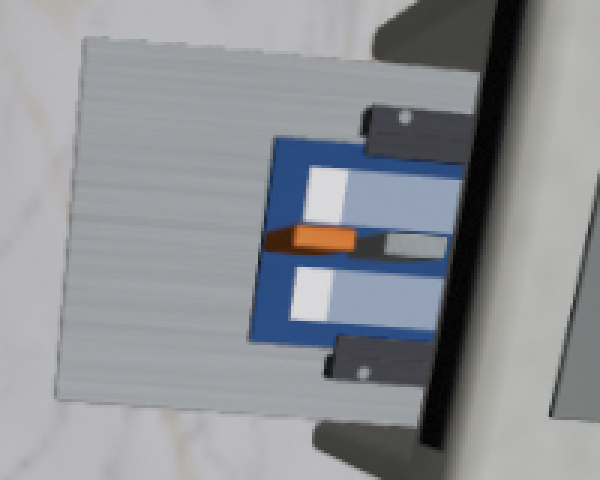

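The crops show the floor's front corners at (267.7,65.3),(278,158) in B1, the stop's foot at about (404,100), and the tab's orange top with the steel rib behind it in A1. I'll refine the corners with cornerSubPix and triangulate.

```bash
python3 - <<'E'
from m import *
def sub(im,p,w=4):
    g=cv2.cvtColor(im,cv2.COLOR_RGB2GRAY);return cv2.cornerSubPix(g,np.array(p,np.float32).reshape(-1,1,2),(w,w),(-1,-1),(3,50,.01)).reshape(-1,2)
def pair(a,b,pa,pb,names,z):
    ia,ma=load(a);ib,mb=load(b);ca,cb=sub(ia,pa),sub(ib,pb)
    print('moved',np.abs(ca-pa).max(1),np.abs(cb-pb).max(1))
    for i,n in enumerate(names):
        print(n,*tri([ma,mb],[[ca[i]],[cb[i]]]),plane(ma,[ca[i]],z),plane(mb,[cb[i]],z))
pair('A1.npz','A2.npz',[[411.3,60.7],[403,129.3]],[[347.5,82.5],[343.5,148.5]],['carL','carR'],.011)
pair('A1.npz','A2.npz',[[347.7,27.3],[338.7,148.3]],[[284,51],[281,167]],['plL','plR'],.005)
pair('B1.npz','B2.npz',[[267.7,65.3],[278,158]],[[208,95],[222,183]],['bayL','bayR'],.005)
_,m=load('B1.npz')
u=lambda x,y:[x/3+190,y/3+40]
print('walls front inner top',plane(m,[u(265,102),u(288,322)],.017),'wall inner top far',plane(m,[u(640,76),u(640,295)],.017))
print('floor R edge far',plane(m,[u(718,318)],.005))
print('stop foot',plane(m,[u(642,90),u(643,285)],.005),'stop top front edge',plane(m,[u(652,70),u(652,300)],.0355))
_,m=load('A1.npz');u=lambda x,y:[x/3+320,y/3+15]
print('plate R side',plane(m,[u(420,422),u(56,400)],.005),'lips',plane(m,[u(367,156),u(336,337)],.0175))
_,m2=load('A2.npz')
print('bottles',plane(m,[[467,190]],.0))
E
```

```text
moved [0.5569 1.0676] [1.1415 1.9942]
carL [0.6242 0.197  0.0066] [np.float64(0.0001935937680292541), np.float64(0.0001935937680293086)] [[0.6228 0.1965 0.011 ]] [[0.6238 0.1964 0.011 ]]
carR [0.6172 0.1017 0.0071] [np.float64(0.00012546812162145027), np.float64(0.0001254681216214575)] [[0.6162 0.1018 0.011 ]] [[0.6168 0.1023 0.011 ]]
moved [0.4432 1.3136] [3.0163 1.6991]
plL [ 0.5352  0.2479 -0.0247] [np.float64(0.0002253799528431435), np.float64(0.00022537995284310823)] [[0.5324 0.2405 0.005 ]] [[0.5381 0.2419 0.005 ]]
plR [0.5212 0.0723 0.0057] [np.float64(0.0009912779134025479), np.float64(0.0009912779134025143)] [[0.5209 0.0731 0.005 ]] [[0.5214 0.0712 0.005 ]]
moved [0.8764 1.313 ] [1.3416 1.0567]
bayL [ 0.4987 -0.1459  0.0075] [np.float64(0.0002756375947491353), np.float64(0.00027563759474922477)] [[ 0.4982 -0.1453  0.005 ]] [[ 0.4979 -0.146   0.005 ]]
bayR [ 0.5079 -0.2794  0.003 ] [np.float64(0.00031404178240181655), np.float64(0.0003140417824018433)] [[ 0.5081 -0.2788  0.005 ]] [[ 0.5087 -0.2792  0.005 ]]
walls front inner top [[ 0.5157 -0.1598  0.017 ]
 [ 0.5241 -0.2621  0.017 ]] wall inner top far [[ 0.6902 -0.1474  0.017 ]
 [ 0.6974 -0.2482  0.017 ]]
floor R edge far [[ 0.7417 -0.2603  0.005 ]]
stop foot [[ 0.6948 -0.1519  0.005 ]
 [ 0.7019 -0.2441  0.005 ]] stop top front edge [[ 0.6904 -0.1476  0.0355]
 [ 0.698  -0.2491  0.0355]]
plate R side [[0.7118 0.0604 0.005 ]
 [0.5228 0.0714 0.005 ]] lips [[0.6661 0.187  0.0175]
 [0.6588 0.1037 0.0175]]
bottles [[0.7328 0.0041 0.    ]]
```

```bash
cat >g.py <<'E'
from m import *
ry,by=np.radians(-4.2),np.radians(4.35)
C0=np.array([.6751,.1452,0.]);B0=np.array([.6885,-.1982,0.])
def fr(o,yaw,x,z,y=0): return o+np.array([np.cos(yaw)*x-np.sin(yaw)*y,np.sin(yaw)*x+np.cos(yaw)*y,z])
E
python3 - <<'E'
from g import *
from bench import arm
L=np.radians(30);T=tool(ry,L);q=quat(T)
g=fr(C0,ry,-.042,.042);pre=g-T[:,2]*.12;d=.105
g2=fr(C0,ry,-.042-d,.042)
rib=fr(C0,ry,-d,.038);qd=quat(tool(ry));qb=quat(tool(by))
for p,o in((pre,q),(g,q),(g2,q),(g2-T[:,2]*.1,q),(rib,qd),(rib+[0,0,.12],qd),(fr(B0,by,-.08,.15),qb),(fr(B0,by,-.12,.045),qb)):
    print(p,arm.ik(p,o))
arm.gripper_to(.5)
arm.move_pose(pre,q)
arm.servo_line(g,v=.12)
s=arm.state();print(s['time_s'],s['tool_pos'],s['wrist_force'])
arm.gripper_to(0.0)
s=arm.state();print(s['time_s'],s['finger_gap']*87,s['grasp_force'],s['wrist_force'])
if s['finger_gap']*87>7:
    for f in(.1,.5,1): 
        arm.servo_line(g+(g2-g)*f,v=.08);s=arm.state();print(s['time_s'],s['tool_pos'],s['wrist_force'],s['finger_gap']*87)
snap(arm,'scene1','scene');snap(arm,'side1','side')
E
```

```text
[0.5734 0.1527 0.1459] [-0.3766  0.03   -0.1228  2.1366  0.5185  0.5861  0.6194]
[0.6332 0.1483 0.042 ] [-0.4117  0.29   -0.0208  2.0959  0.7329  0.3782  0.4304]
[0.5285 0.156  0.042 ] [-0.4096  0.1341 -0.1566  2.2998  0.8913  0.4181  0.1622]
[0.4786 0.1596 0.1286] [-0.4162 -0.117  -0.2163  2.3171  0.5615  0.603   0.4477]
[0.5704 0.1529 0.038 ] [-0.2885  0.4026 -0.0589  1.8176  0.0289  0.9222  1.1373]
[0.5704 0.1529 0.158 ] [-0.2897  0.2734 -0.0563  1.717   0.0166  1.1517  1.1468]
[ 0.6087 -0.2043  0.15  ] [ 0.0967  0.3788  0.2014  1.6056 -0.0806  1.1654  1.9627]
[ 0.5688 -0.2073  0.045 ] [ 0.1113  0.4215  0.2025  1.7874 -0.1019  0.9428  2.0033]
6.7667 [0.6334 0.1485 0.0427] [-0.5285 -0.0536  0.6432]
7.4417 9.932630379616231 29.98577534497599 [-1.9837  0.7081  1.5894]
7.725 [0.6221 0.149  0.0421] [-6.6299 -1.0215  5.4146] 9.544016210792808
8.4 [0.5804 0.1525 0.0421] [-6.0825  0.8166  6.6853] 9.681411726171744
9.2083 [0.5281 0.1562 0.0421] [-6.77   -0.1346  6.9753] 9.732841641294911
```

```bash
python3 - <<'E'
from g import *
a,_=load('side1.npz');b,_=load('scene1.npz')
A=cv2.resize(a[170:310,220:380,::-1],(640,560)[::1] if 0 else (400,350));B=cv2.resize(b[110:250,240:400,::-1],(400,350))
cv2.imwrite('pics/c1.png',np.hstack([A,B]))
E
```

```text
(no output)
```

View pics/c1.png

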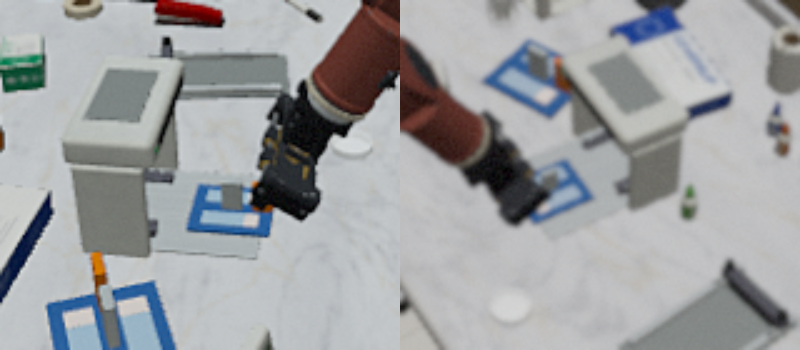

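The crops show the carrier drawn clear: its rear edge is in front of the lips, and the rib is exposed behind the fingers. Next I'll regrasp at the rib and lift.

```bash
python3 - <<'E'
from g import *
from bench import arm
T=tool(ry,np.radians(30));d=.105
rib=fr(C0,ry,-d+.0005,.038);qd=quat(tool(ry))
arm.gripper_to(.45)
p=np.array(arm.state()['tool_pos']);arm.servo_line(p-T[:,2]*.09,v=.2)
im,m=snap(arm,'W2')
arm.move_pose(rib+[0,0,.10],qd)
snap(arm,'side2','side');snap(arm,'scene2','scene')
s=arm.state();print(s['time_s'],s['tool_pos'],s['wrist_force'])
# rib check from side+scene is coarse: orange tab centre by mask
for f in('side2','scene2'):
    im,m=load(f+'.npz');h=cv2.cvtColor(im,cv2.COLOR_RGB2HSV).astype(int);c=proj(m,fr(C0,ry,-d-.041,.036))[0]
    o=(h[...,0]>5)&(h[...,0]<20)&(h[...,1]>150)&(h[...,2]>100);w=np.zeros(o.shape,bool);x,y=c.astype(int);w[y-15:y+15,x-15:x+15]=1
    v,u=np.where(o&w);print(f,'expected',c,'seen',u.mean() if len(u) else None,v.mean() if len(v) else None,len(u))
im,m=load('W2.npz');print('rib proj',proj(m,[fr(C0,ry,-d,.057),fr(C0,ry,-d-.041,.057)]))
cv2.imwrite('pics/c2.png',im[:,:,::-1])
E
```

```text
11.6417 [0.5693 0.153  0.1369] [-1.0493 -0.916  -0.9585]
side2 expected [324.5787 248.0947] seen 324.8452380952381 248.21428571428572 84
scene2 expected [289.6267 185.3563] seen 290.13793103448273 185.13793103448276 29
rib proj [[317.7075 251.948 ]
 [317.745  222.427 ]]
```

View pics/c2.png

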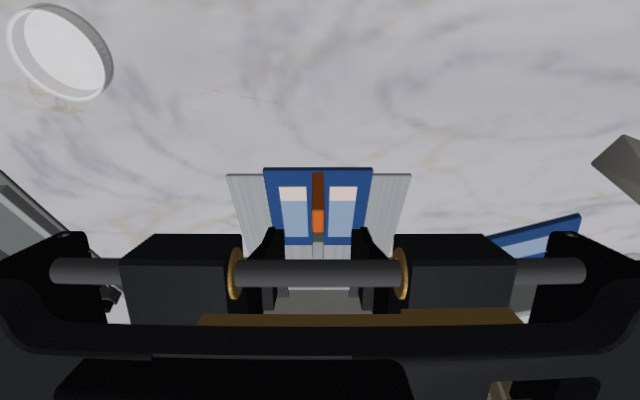

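The W2 picture shows the tab top at (318,222) between the guides, and the carrier square to the view, matching the prediction. Going on with the lift, carry and lay-down.

```bash
python3 - <<'E'
from g import *
from bench import arm
d=.105;rib=fr(C0,ry,-d+.0005,.038);qd=quat(tool(ry));qb=quat(tool(by))
def pr(t):
    s=arm.state();print(t,round(s['time_s'],2),s['tool_pos'],s['wrist_force'],s['wrist_torque'],s['finger_gap']*87);return s
arm.servo_line(rib,v=.12);pr('down')
arm.gripper_to(0.);s=pr('grip')
arm.servo_line(rib+[0,0,.005],v=.05);arm.servo_line(rib+[0,0,.11],v=.15);pr('lift')
snap(arm,'side3','side')
bx=-.080
arm.servo_line(fr(B0,by,bx,.148),attitude=qb,v=.15);pr('carry')
arm.servo_line(fr(B0,by,bx,.056),v=.12);pr('above')
snap(arm,'side4','side');snap(arm,'scene4','scene')
a,_=load('side3.npz');b,_=load('side4.npz');c,_=load('scene4.npz')
r=lambda i,y,x:cv2.resize(i[y:y+110,x:x+130,::-1],(390,330))
cv2.imwrite('pics/c4.png',np.hstack([r(b,150,240),r(c,190,305)]))
E
```

```text
down 12.62 [0.5714 0.153  0.0388] [ 0.2734 -0.3419 -0.2528] [ 0.0566 -0.0898 -0.0336] 39.461124251701236
grip 13.24 [0.5709 0.1529 0.0381] [-0.6926  1.0289  2.4528] [0.1368 0.0728 0.042 ] 9.863256556580007
lift 14.34 [0.5702 0.1527 0.1469] [-1.0358  0.2807 -4.1063] [ 0.2039 -0.0188  0.0303] 9.546696657222675
carry 16.93 [ 0.6089 -0.2035  0.148 ] [-0.7204  0.9447 -3.4317] [ 0.1716 -0.0779  0.0012] 10.023956064039709
above 17.85 [ 0.6093 -0.2045  0.0568] [ 0.1162  0.2409 -4.1361] [ 0.139  -0.0233  0.0108] 9.766949810024615
```

View pics/c4.png

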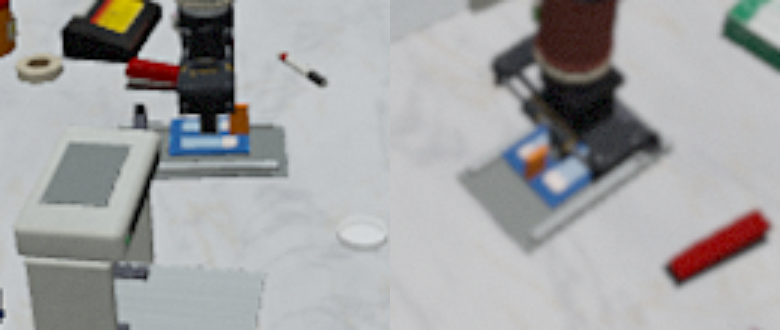

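The carrier hangs level over the lane, tab towards the robot and between the walls. Lowering it, then pushing the tab gently with closed fingers.

```bash
python3 - <<'E'
from g import *
from bench import arm
qb=quat(tool(by));bx=-.080;ax=np.array([np.cos(by),np.sin(by),0])
def pr(t):
    s=arm.state();print(t,round(s['time_s'],2),s['tool_pos'],s['wrist_force']);return s
for z in(.045,.042,.040,.039,.038,.0375,.037):
    arm.servo_line(fr(B0,by,bx,z),v=.04);s=pr(z)
    if s['wrist_force'][2]>-1: break
arm.gripper_to(.3);pr('open')
arm.servo_line(fr(B0,by,bx,.10),v=.15)
arm.gripper_to(0.)
arm.servo_line(fr(B0,by,-.165,.10),v=.15)
snap(arm,'side5','side');snap(arm,'scene5','scene')
arm.servo_line(fr(B0,by,-.165,.042),v=.12);s=pr('front')
f0=s['wrist_force']@ax
x=-.165;log=[]
while x<-.095:
    x+=.002 if x<-.121 else .0007
    arm.servo_line(fr(B0,by,x,.042),v=.03)
    s=arm.state();f=s['wrist_force']@ax-f0;log.append((round(x,4),round((s['tool_pos']-B0)@ax,4),round(f,2)))
    if f<-5 : break
print(log,s['time_s'],s['wrist_force'])
E
```

```text
0.045 18.38 [ 0.6084 -0.2042  0.0446] [ 0.0761  0.7396 -3.4306]
0.042 18.62 [ 0.6086 -0.2043  0.0418] [-1.0378 -0.1998 -3.9692]
0.04 18.88 [ 0.6086 -0.2042  0.0399] [-0.8841  0.6597 -4.4055]
0.039 19.12 [ 0.6087 -0.2043  0.039 ] [-0.0463  0.7042 -2.5649]
0.038 19.38 [ 0.609  -0.2043  0.0382] [-0.3409  0.1618 -1.7423]
0.0375 19.62 [ 0.609  -0.2044  0.0382] [-2.7258  0.9387  4.7679]
open 20.25 [ 0.6087 -0.2043  0.0374] [ 0.3445  0.073  -1.0333]
front 23.02 [ 0.5243 -0.2109  0.0423] [ 0.2358 -0.8201 -0.145 ]
[(-0.163, np.float64(-0.1623), np.float64(-0.42)), (-0.161, np.float64(-0.1608), np.float64(-0.66)), (-0.159, np.float64(-0.1589), np.float64(-0.19)), (-0.157, np.float64(-0.1569), np.float64(0.21)), (-0.155, np.float64(-0.1548), np.float64(0.06)), (-0.153, np.float64(-0.1528), np.float64(-0.66)), (-0.151, np.float64(-0.1508), np.float64(0.08)), (-0.149, np.float64(-0.1489), np.float64(-0.16)), (-0.147, np.float64(-0.1468), np.float64(-0.44)), (-0.145, np.float64(-0.1448), np.float64(-0.2)), (-0.143, np.float64(-0.1433), np.float64(-2.8)), (-0.141, np.float64(-0.1409), np.float64(-2
[... 600 characters left out ...]
.81)), (-0.1189, np.float64(-0.1188), np.float64(-2.06)), (-0.1182, np.float64(-0.1181), np.float64(-0.82)), (-0.1175, np.float64(-0.1174), np.float64(-2.45)), (-0.1168, np.float64(-0.1167), np.float64(-0.78)), (-0.1161, np.float64(-0.116), np.float64(-2.01)), (-0.1154, np.float64(-0.1153), np.float64(-1.56)), (-0.1147, np.float64(-0.1146), np.float64(-1.67)), (-0.114, np.float64(-0.1139), np.float64(-1.43)), (-0.1133, np.float64(-0.1132), np.float64(-1.16)), (-0.1126, np.float64(-0.1125), np.float64(-2.88)), (-0.1119, np.float64(-0.1118), np.float64(-1.51)), (-0.1112, np.float64(-0.1113), np.float64(-2.33)), (-0.1105, np.float64(-0.1113), np.float64(-6.45))] 32.275 [-6.3175  0.3488  4.4458]
```

```bash
python3 - <<'E'
from g import *
from bench import arm
ax=np.array([np.cos(by),np.sin(by),0])
arm.servo_line(fr(B0,by,-.1101,.042),v=.03);arm.pause(.3)
s=arm.state();print((s['tool_pos']-B0)@ax,s['wrist_force'])
arm.servo_line(fr(B0,by,-.14,.042),v=.06)
arm.servo_line(fr(B0,by,-.14,.20),v=.2)
q0=quat(np.array([[0,1.,0],[1,0,0],[0,0,-1]]))
arm.move_pose([.57,-.29,.32],q0)
snap(arm,'B1f');snap(arm,'side6','side');print(arm.state()['time_s'])
a,ma=load('B1.npz');b,m=load('B1f.npz');r=lambda i:cv2.resize(i[40:180,230:450,::-1],(660,420))
cv2.imwrite('pics/c6.png',r(b))
ga,gb=[cv2.cvtColor(i,cv2.COLOR_RGB2GRAY).astype(int) for i in(a,b)]
# stop top: rear edge/thumb screws compare with first picture
for g,mm in((ga,ma),(gb,m)):
    d=(g[45:155,395:440]<55);v,u=np.where(d);print('dark n',d.sum(),u.mean()+395,v.mean()+45, mm['tvec'])
    print([np.where(g[y,400:440]<80)[0].max()+400 for y in(60,75,90,105,120,135)])
E
```

```text
-0.11125845439032155 [-8.4315  0.8526  4.5539]
35.8333
dark n 815 410.4907975460123 99.43926380368097 [-0.5699 -0.3327  0.3878]
[np.int64(423), np.int64(423), np.int64(422), np.int64(422), np.int64(422), np.int64(422)]
dark n 781 411.20998719590267 96.78104993597951 [-0.5692 -0.3339  0.3867]
[np.int64(423), np.int64(423), np.int64(423), np.int64(423), np.int64(423), np.int64(423)]
```

View pics/c6.png

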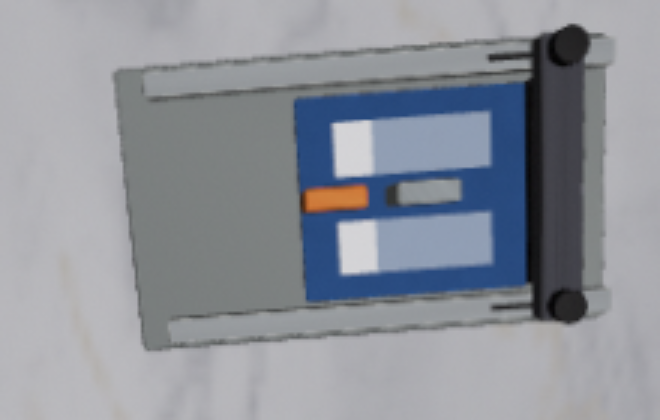

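The picture shows the carrier flush on the dark bar, its tab at (335,199) towards the open end, and the bar where it was. One numeric squareness check on the front corners, then hand in.

```bash
python3 - <<'E'
from g import *
from bench import arm
_,m=load('B1f.npz');u=lambda x,y:[x/3+230,y/3+40]
p=plane(m,[u(294,98),u(306,302)],.011);d=p[0]-p[1];print(p,np.linalg.norm(d),np.degrees(np.arctan2(-d[0],d[1])),'bay 4.35')
p=plane(m,[u(115,72),u(145,350)],.005);d=p[0]-p[1];b=np.degrees(np.arctan2(-d[0],d[1]));print('bay same view',b)
print(arm.state()['time_s'],arm.hand_in())
E
```

```text
[[ 0.5845 -0.1592  0.011 ]
 [ 0.5914 -0.2546  0.011 ]] 0.09561859665863412 4.155283999057962 bay 4.35
bay same view 4.42607017541521
the job is handed in; nothing more can be done
35.8333 None
```

I drew the blue carrier out by its tab, lifted it level by the rib and laid it in the bay with the tab towards the robot. It now rests flat against the backstop, square to within about 0.3°. The backstop held still under a push of about 8 N, and I handed the job in at 35.8 s.

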